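# Lock the canister lids along the row

### The job

Four identical clear canisters stand in a row on the shelf board, with the molcajete beyond one end of the row and the egg timer beyond the other; on three of them the steel locking lever on the lid stands up. With the fingertips, press those three levers lightly all the way down, one after another, beginning with the open canister nearest the molcajete and working along the row towards the egg timer. Do not touch the canister whose lever is already down, and do not pick up or shift anything; finish clear of everything.

Things in the scene. Friction and masses are not known exactly. Their poses are not given: they have to be found in the camera images.
- board: Fixed white laminate shelf board lying on the table, 180 x 960 x 12 mm high; origin at the centre of its underside, y along its length (the row of canisters runs along y), x away from the robot. The canisters, the molcajete and the egg timer stand on it.
- canister_a: Loose closed clear plastic canister of cinnamon sticks, about 0.4 kg, 96 x 96 mm, with a white 104 x 104 mm lid whose flat top is 142 mm above the underside (a rubber seal lets it give 0.4 mm per N, at most 6 mm). Origin at the centre of the underside, z up, x away from the robot within 20 degrees. All four are alike; places in the row vary. On the lid: steel locking lever_a.
- lever_a (a joint): Lever of canister_a, 65 x 32 x 6 mm; hinge axis along canister y, at canister x = +36 mm, 146.5 mm above the underside; it extends from there towards canister -x. Value in rad: 0 = free end raised by 40 degrees (42 mm), 0.7 = flat on the lid (locked, hard stop). Open ones start at 0 to 0.15. A push down of 2 to 4 N over its outer half, e.g. above the lid centre, folds it; it stays where left.
- pad_a (a point): Point on the upper face of canister_a's lever, on its centre line, 42 mm from the hinge; z is normal to that face, x points along the lever towards the hinge. With the lever flat this face is 149.5 mm above the canister's underside.
- canister_b: Loose closed clear plastic canister of cinnamon sticks, about 0.4 kg, 96 x 96 mm, with a white 104 x 104 mm lid whose flat top is 142 mm above the underside (a rubber seal lets it give 0.4 mm per N, at most 6 mm). Origin at the centre of the underside, z up, x away from the robot within 20 degrees. All four are alike; places in the row vary. On the lid: steel locking lever_b.
- lever_b (a joint): Lever of canister_b, 65 x 32 x 6 mm; hinge axis along canister y, at canister x = +36 mm, 146.5 mm above the underside; it extends from there towards canister -x. Value in rad: 0 = free end raised by 40 degrees (42 mm), 0.7 = flat on the lid (locked, hard stop). Open ones start at 0 to 0.15. A push down of 2 to 4 N over its outer half, e.g. above the lid centre, folds it; it stays where left.
- pad_b (a point): Point on the upper face of canister_b's lever, on its centre line, 42 mm from the hinge; z is normal to that face, x points along the lever towards the hinge. With the lever flat this face is 149.5 mm above the canister's underside.
- canister_c: Loose closed clear plastic canister of cinnamon sticks, about 0.4 kg, 96 x 96 mm, with a white 104 x 104 mm lid whose flat top is 142 mm above the underside (a rubber seal lets it give 0.4 mm per N, at most 6 mm). Origin at the centre of the underside, z up, x away from the robot within 20 degrees. All four are alike; places in the row vary. On the lid: steel locking lever_c.
- lever_c (a joint): Lever of canister_c, 65 x 32 x 6 mm; hinge axis along canister y, at canister x = +36 mm, 146.5 mm above the underside; it extends from there towards canister -x. Value in rad: 0 = free end raised by 40 degrees (42 mm), 0.7 = flat on the lid (locked, hard stop). Open ones start at 0 to 0.15. A push down of 2 to 4 N over its outer half, e.g. above the lid centre, folds it; it stays where left.
- pad_c (a point): Point on the upper face of canister_c's lever, on its centre line, 42 mm from the hinge; z is normal to that face, x points along the lever towards the hinge. With the lever flat this face is 149.5 mm above the canister's underside.
- canister_d: Loose closed clear plastic canister of cinnamon sticks, about 0.4 kg, 96 x 96 mm, with a white 104 x 104 mm lid whose flat top is 142 mm above the underside (a rubber seal lets it give 0.4 mm per N, at most 6 mm). Origin at the centre of the underside, z up, x away from the robot within 20 degrees. All four are alike; places in the row vary. On the lid: steel locking lever_d.
- lever_d (a joint): Lever of canister_d, 65 x 32 x 6 mm; hinge axis along canister y, at canister x = +36 mm, 146.5 mm above the underside; it extends from there towards canister -x. Value in rad: 0 = free end raised by 40 degrees (42 mm), 0.7 = flat on the lid (locked, hard stop). Open ones start at 0 to 0.15. A push down of 2 to 4 N over its outer half, e.g. above the lid centre, folds it; it stays where left.
- pad_d (a point): Point on the upper face of canister_d's lever, on its centre line, 42 mm from the hinge; z is normal to that face, x points along the lever towards the hinge. With the lever flat this face is 149.5 mm above the canister's underside.
- molcajete: Loose cast aluminium molcajete (three-legged mortar bowl with its pestle in it), 140 mm across, about 125 mm high, 1.3 kg, beyond one end of the row (either end). Origin at the centre of its underside.
- timer: Loose round stainless steel egg timer with a dial on top, 68 mm across, 58 mm high, beyond the other end of the row. Origin at the centre of its underside.
- spoon: Loose beech wood spoon, about 255 mm long, lying on the table behind the board, roughly parallel to it.
- mug: Loose blue ceramic mug, 80 mm across, 90 mm high, on the table on the robot's side of the board.
- jar: Loose amber glass jar, 60 mm across, 85 mm high, behind the board.
- tin: Loose tin, 72 mm across, 75 mm high, behind the board.

How it is judged:
On the way, in this order (a step that is already met when the one before it is completed fails the run):
1. the first lever is down (value of joint any of lever_a, lever_b, lever_c above 0.6 rad), for 0.1 s.
2. two of the levers are down ((value of joint each of lever_a, lever_b above 0.6 rad or value of joint each of lever_b, lever_c above 0.6 rad or value of joint each of lever_a, lever_c above 0.6 rad)), for 0.1 s.
3. all three levers are down (value of joint each of lever_a, lever_b, lever_c above 0.6 rad), for 0.1 s.
At the end, for the whole second after the job is handed in: All four levers lie flat on their lids (joint above 0.6 of 0.7 rad), every canister stands upright and at rest within 25 mm of where it stood, and the other things are within 20 mm of where they were (all of step 3 and value of joint lever_d above 0.6 rad and distance of each of canister_a, canister_b, canister_c, canister_d from where it was at the start of the episode below 0.025 m and angle between each of canister_a, canister_b, canister_c, canister_d's own z axis and vertical below 0.1 rad and linear speed of each of canister_a, canister_b, canister_c, canister_d below 0.02 m/s and distance of each of molcajete, timer, spoon, mug, jar, tin from where it was at the start of the episode below 0.02 m); the robot touches nothing.
It fails at once if a lever is pressed before the raised one nearer the molcajete is down ((value of joint lever_a above 0.35 rad and value of joint lever_b below 0.6 rad and ((y of molcajete in the frame of board above 0 m and y of canister_a in the frame of canister_b below 0 m) or (y of molcajete in the frame of board below 0 m and y of canister_a in the frame of canister_b above 0 m))) or (value of joint lever_a above 0.35 rad and value of joint lever_c below 0.6 rad and ((y of molcajete in the frame of board above 0 m and y of canister_a in the frame of canister_c below 0 m) or (y of molcajete in the frame of board below 0 m and y of canister_a in the frame of canister_c above 0 m))) or (value of joint lever_b above 0.35 rad and value of joint lever_a below 0.6 rad and ((y of molcajete in the frame of board above 0 m and y of canister_b in the frame of canister_a below 0 m) or (y of molcajete in the frame of board below 0 m and y of canister_b in the frame of canister_a above 0 m))) or (value of joint lever_b above 0.35 rad and value of joint lever_c below 0.6 rad and ((y of molcajete in the frame of board above 0 m and y of canister_b in the frame of canister_c below 0 m) or (y of molcajete in the frame of board below 0 m and y of canister_b in the frame of canister_c above 0 m))) or (value of joint lever_c above 0.35 rad and value of joint lever_a below 0.6 rad and ((y of molcajete in the frame of board above 0 m and y of canister_c in the frame of canister_a below 0 m) or (y of molcajete in the frame of board below 0 m and y of canister_c in the frame of canister_a above 0 m))) or (value of joint lever_c above 0.35 rad and value of joint lever_b below 0.6 rad and ((y of molcajete in the frame of board above 0 m and y of canister_c in the frame of canister_b below 0 m) or (y of molcajete in the frame of board below 0 m and y of canister_c in the frame of canister_b above 0 m)))).
It fails at once if a canister is pushed with more than 15 N (contact force between any of the arm, the fingers and canister_a above 15 N or contact force between any of the arm, the fingers and canister_b above 15 N or contact force between any of the arm, the fingers and canister_c above 15 N or contact force between any of the arm, the fingers and canister_d above 15 N).
It fails at once if the robot touches the canister that was already locked (contact force between any of the arm, the fingers and canister_d above 0.3 N).
It fails at once if a canister is lifted, tipped or pushed out of its place (25 mm) (distance of any of canister_a, canister_b, canister_c, canister_d from where it was at the start of the episode above 0.025 m or angle between any of canister_a, canister_b, canister_c, canister_d's own z axis and vertical above 0.15 rad or height (world z) of any of canister_a, canister_b, canister_c, canister_d above 0.022 m).
It fails at once if another thing is moved by more than 20 mm (distance of any of molcajete, timer, spoon, mug, jar, tin from where it was at the start of the episode above 0.02 m).
It also fails if it takes over 64 s, if anything falls off the work surface, if the arm or the gripper's body presses on something with over 40 N, if the wrist force passes 120 N, or if a joint passes its speed limit or range.

### The arm

A 6-joint arm with a two-finger parallel gripper is mounted at the origin on the work surface. World frame = base frame: x ahead of the robot, y to its left, z up, the work surface at z = 0. Lengths are in m, angles in rad, forces in N, time in s.
With the tool pointing down it reaches from about 0.35 to 0.775 m from the base axis. Payload 7.3 kg.
Tool frame: the origin (TCP) lies on the centre line of the jaws, within the pads' length; the fingertips stand 17 mm ahead of it and the grasp point (between the pads) lies 2 mm behind it (robot.tip_extent is the distance from the TCP to the fingertips, in m); z points along the fingers, y is the line along which they close (so a half turn about z gives the same grasp; the last joint's range is limited). The gripper opens to 92 mm and grips with 3 to 60 N. Pads are 19 mm wide; open, the fingers measure 130 mm over their backs; the gripper's body (75 mm by 190 mm) begins 47 mm behind the grasp point.
Start: joints at [1.103, 0.342, 1.524, -0, 1.275, -0.146], TCP at [0.166, 0.498, 0.244] pointing down, gripper open.
Joint ranges: [-2.53, 2.53], [-0.77, 2.02], [0.04, 2.7], [-1, 4.14], [0.28, 2.66], [-3.11, 3.11]. Speed limits (rad/s): [2.57, 2.57, 3.14, 3.14, 3.14, 3.14].

### API

Orientations are given as [roll, pitch, yaw] about the fixed x, y, z axes, in that order (R = Rz(yaw) Ry(pitch) Rx(roll)).
In Python, from cell import robot gives the robot as it stands.
- The arm moves only by the tool step_arm, never from a script. Its argument "motion" is a list of rows, each a list of 2 entries, a list of its own where there are three numbers: the shift along the tool's x, y, z in units of 60 mm (1.0 is 60 mm), then the turn about the tool's z in rad. In form: [[[x, y, z], spin], ...]. A call has 1 to 10 rows; each row is the pose to reach, as a shift and turn from the pose commanded when the call began, along the tool's axes at that moment; what a row does not reach only later rows make up. A row lasts 1/8 s, in which the tool goes at most 62.5 mm and 10.7 degrees, less where a joint would pass 70% of its speed; a pose out of reach is approached as far as the arm can. A call with a gripper value outside its range is refused whole. "hand" is the closure in counts, from 0 (fully open) to 255 (shut), set as the call begins (left out, the last holds). The fingers move at their own pace and stop on an object; "squeeze" is the grip in N (left out, the last holds). Time passes only in rows, so rows that repeat a pose let the fingers close. It gives the time, the measured TCP pose, the force, the opening and the grip force at its end, in the units of the state.
- robot.observe(): the state, without advancing time (a new reading comes with each control period).
- robot.read_camera(name): name is "scene" or "top" or "wrist"; returns a dict with "pixels" (480x640x3 uint8, red, green, blue), "intrinsics" (3x3 intrinsics, pixels), "k1" (the pictures are not rectified: a ray, as slopes to the right and down, at radius r is drawn at 1 + k1 r^2 times it, then the intrinsics apply), "xyz" and "rotation" of the camera in the world; the wrist camera has in their place "T_tool_cam" (4x4, takes a point from camera to tool coordinates, whose origin is the TCP and whose axes are the flange's). Camera axes: x right, y up, looking along -z (the intrinsics and any distortion apply to the point x, -y, -z); pixel columns grow to the right and rows downward; lengths in m; the calibration is good to about 2 mm. A picture is of the moment at which its call begins: read the wrist's pose just before it. There is no depth.
- robot.hand_in(): hands the job in; it is judged then, once.
The state is a dict: "time": time; "qpos": joint angles; "qvel": joint speeds; "joint_efforts": joint torques, N m; "tool_pos": TCP position; "tool_rot": TCP orientation; "contact_force": force on the tool from outside, world axes, zero at the start; "torque": the same for the moment, N m; "opening": finger opening in m; "grip_force": force on a finger pad.
Only numpy, scipy, OpenCV 4.12 (cv2) and the standard library are available. Lean on these libraries where they do the work, as an engineer would, in place of code of your own. Each camera call takes 0.05 s, during which the arm holds its last target. There are 200 camera calls.

## Working session

There is one attempt and no reset: what is moved stays moved. The work goes in short steps, Python scripts to look and compute and a tool call to move; the robot and the scene stay as the last step left them, time stands still between calls to the robot, and variables do not carry over. Pictures are saved under pics/ and viewed, at most 10 in all, crops included, and the job is handed in when it is done.

Besides the shell and the picture viewer there is one more tool, called after "Call:" by a JSON object that holds its "api" and its "payload". step_arm: Moves the arm, as the interface text tells. Its arguments: {"type":"object","properties":{"motion":{"type":"array"},"hand":{"type":"number"},"squeeze":{"type":"number"}},"required":["motion"]}

```bash
mkdir -p pics; cat > h.py <<'E'
import numpy as np, cv2, json
from cell import robot
def shot(n,f):
    s=robot.observe(); c=robot.read_camera(n)
    cv2.imwrite('pics/'+f,c['pixels'][:,:,::-1]); return s,c
def ray(c,u,v):
    K=np.array(c['intrinsics']); x=(u-K[0,2])/K[0,0]; y=(v-K[1,2])/K[1,1]
    rd=np.hypot(x,y); r=rd
    for _ in range(30): r=rd/(1+c['k1']*r*r)
    k=r/rd if rd>0 else 1
    return np.array(c['xyz']),np.array(c['rotation'])@np.array([x*k,-y*k,-1])
def onz(c,u,v,z):
    o,d=ray(c,u,v); return o+d*(z-o[2])/d[2]
E
python3 - <<'E'
from h import *
s,c=shot('top','top.png'); print(c['xyz'],c['rotation'],c['intrinsics'],c['k1'])
s,c=shot('scene','scene.png'); print(c['xyz'],s)
print(robot.tip_extent)
E
```

```text
[0.27881347 0.01913466 1.52119622] [ 0.19300147 -0.00685416 -1.59865805] [[587.04299773   0.         328.36008514]
 [  0.         587.04299773 242.12961735]
 [  0.           0.           1.        ]] -0.014929903867203128
[ 0.40848948 -0.32814962  1.13653226] {'time': 0.05, 'qpos': array([ 1.10301858e+00,  3.42677172e-01,  1.52495135e+00,  2.70542701e-05,
        1.27541530e+00, -1.46017747e-01]), 'qvel': array([-6.92758593e-04, -1.25255608e-03,  4.71320566e-04, -5.82099365e-05,
        1.04865517e-03,  4.60200622e-04]), 'joint_efforts': array([ 1.89815815e-03, -4.32436860e+01, -2.44990021e+01,  7.20836618e-02,
        5.25161996e-02, -3.92383674e-05]), 'tool_pos': array([0.16584199, 0.497742  , 0.24309151]), 'tool_rot': array([-3.14016069e+00, -2.36740576e-04,  2.81982459e+00]), 'contact_force': array([-0.25670671, -0.1501752 , -0.75954518]), 'torque': array([ 0.03769511,  0.02118527, -0.01867342]), 'grip_force': 0.0, 'opening': 0.09149109004986261}
0.017
```

View pics/top.png

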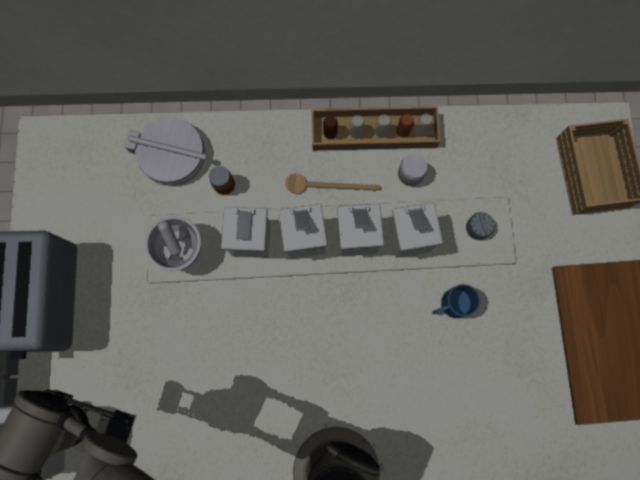

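View pics/scene.png

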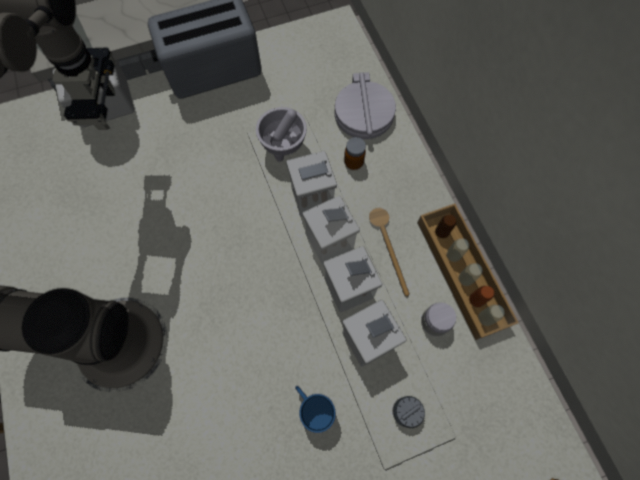

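```bash
sed -i "s/np.array(c\['rotation'\])@/R.from_euler('xyz',c['rotation']).as_matrix()@/; 1a from scipy.spatial.transform import Rotation as R" h.py
python3 - <<'E'
from h import *
t=cv2.imread('pics/top.png')[190:270,210:450]; s=cv2.imread('pics/scene.png')[140:370,270:420]
a=cv2.resize(t,None,fx=3.3,fy=3.3,interpolation=3); cv2.imwrite('pics/c1.png',a)
c=robot.read_camera('top')
g=c['pixels'].astype(int)
for u,v in [(148,215),(511,198),(515,263),(149,281)]: print('board',onz(c,u,v,.012).round(3))
for u,v in [(173,242),(482,226),(461,302)]: print('obj',onz(c,u,v,.07).round(3))
im=g.min(2)[190:270,210:450]
for th in (165,180,195,205):
    m=(im>th).astype(np.uint8); n,l,st,ce=cv2.connectedComponentsWithStats(m,connectivity=4)
    print(th,[(st[i].tolist()) for i in range(1,n) if st[i,4]>300])
E
```

```text
board [0.659 0.475 0.012]
board [ 0.68  -0.49   0.012]
board [ 0.505 -0.485  0.012]
board [0.483 0.467 0.012]
obj [0.573 0.392 0.07 ]
obj [ 0.593 -0.39   0.07 ]
obj [ 0.402 -0.323  0.07 ]
165 []
180 []
195 []
205 []
```

View pics/c1.png

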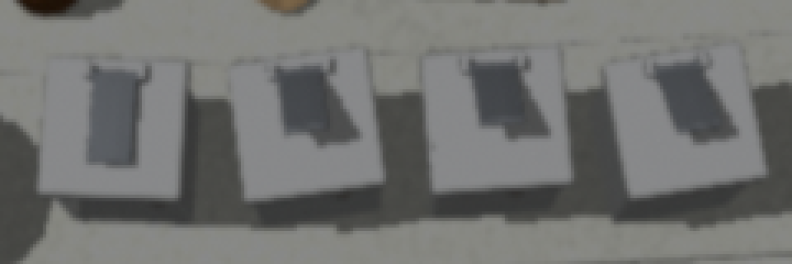

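The canister nearest the molcajete (crop x≈112) has its lever down: it looks long and bright and casts no shadow. The three to its right (x≈305, 495, 690) are open.

```bash
cat > m.py <<'E'
from h import *
import math
c=robot.read_camera('top')
C={'lock':[(47,58),(187,62),(181,200),(38,192)],1:[(230,65),(364,48),(384,183),(246,201)],2:[(422,54),(558,47),(571,184),(433,192)],3:[(604,63),(737,45),(767,178),(631,197)]}
for k,q in C.items():
    P=np.array([onz(c,(u+.5)/3.3+209.5,(v+.5)/3.3+189.5,.154) for u,v in q])[:,:2]
    d=(P[0]+P[1]-P[2]-P[3]); e=(P[0]+P[3]-P[1]-P[2]); yaw=(math.atan2(d[1],d[0])+math.atan2(-e[0],e[1]))/2
    ctr=P.mean(0); t=ctr-.010*np.array([math.cos(yaw),math.sin(yaw)])
    print(k,ctr.round(4),'yaw',round(yaw,3),'sides',[round(np.linalg.norm(P[i]-P[i-1]),3) for i in range(4)],'target',t.round(4))
E
python3 m.py
```

```text
lock [0.5846 0.2024] yaw -0.062 sides [np.float64(0.099), np.float64(0.102), np.float64(0.102), np.float64(0.103)] target [0.5746 0.203 ]
1 [0.5837 0.0632] yaw 0.107 sides [np.float64(0.101), np.float64(0.098), np.float64(0.101), np.float64(0.1)] target [0.5737 0.0622]
2 [ 0.5837 -0.0742] yaw 0.038 sides [np.float64(0.102), np.float64(0.099), np.float64(0.102), np.float64(0.099)] target [ 0.5737 -0.0746]
3 [ 0.579  -0.2108] yaw 0.131 sides [np.float64(0.101), np.float64(0.098), np.float64(0.101), np.float64(0.099)] target [ 0.5691 -0.2121]
```

Call:
{"api": "step_arm", "payload": {"motion": [[[-0.4,-0.2,-0.5],-0.05],[[-8.75,-4.73,-0.5],-0.41],[[-8.75,-4.73,-0.5],-0.41],[[-8.75,-4.73,-0.5],-0.41],[[-8.75,-4.73,-0.5],-0.41],[[-8.75,-4.73,-0.5],-0.41],[[-8.75,-4.73,-0.5],-0.41],[[-8.75,-4.73,-0.5],-0.41],[[-8.75,-4.73,-0.5],-0.41],[[-8.75,-4.73,-0.5],-0.41]], "hand": 255, "squeeze": 5}}

```text
time: 1.45
tool_pos: [0.56, 0.0776, 0.2736]
tool_rot: [3.141, 0.0, -3.054]
contact_force: [-0.3, 1.2, -0.2]
opening: 0.0012
grip_force: 0.0
```

Call:
{"api": "step_arm", "payload": {"motion": [[[0,0,0],0],[[0,0,0],0]]}}

```text
time: 1.7
tool_pos: [0.5584, 0.0795, 0.2732]
tool_rot: [3.141, -0.001, -3.054]
contact_force: [-0.5, 1.2, -0.3]
opening: 0.0006
grip_force: 0.0
```

```bash
python3 - <<'E'
from h import *
s,c=shot('wrist','w1.png'); print(s['tool_pos'],s['tool_rot'],s['contact_force'],c['T_tool_cam'])
E
```

```text
[0.5584135  0.07949421 0.27322486] [ 3.14097683e+00 -1.34542968e-03 -3.05402242e+00] [-0.52546618  1.2159367  -0.32216568] [[-4.85489052e-04  9.68065692e-01  2.50696191e-01  6.68033566e-02]
 [ 9.99999822e-01  5.57023001e-04 -2.14386550e-04 -6.59803280e-04]
 [-3.47183809e-04  2.50696042e-01 -9.68065790e-01 -1.40140531e-01]
 [ 0.00000000e+00  0.00000000e+00  0.00000000e+00  1.00000000e+00]]
```

View pics/w1.png

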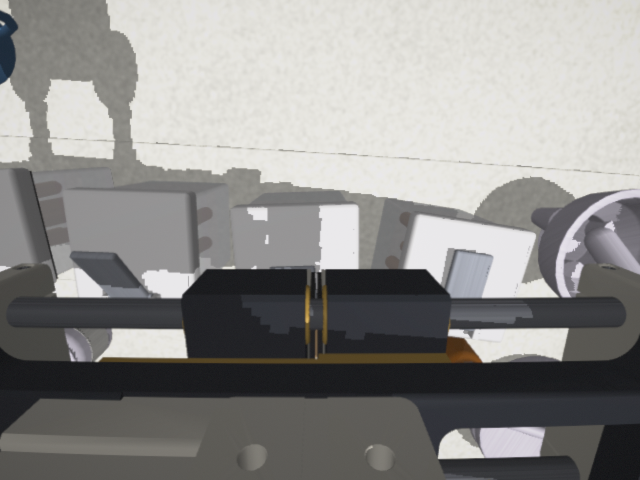

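The wrist view shows the locked canister at right (lever ≈ (468,270)) and the target lid's near edge at (233,206)–(358,205), with the fingers just behind it. I'll check that against the top estimate.

```bash
cat >> h.py <<'E'
def wcam(s,c):
    M=R.from_euler('xyz',s['tool_rot']).as_matrix(); T=np.array(c['T_tool_cam'])
    c['xyz']=np.array(s['tool_pos'])+M@T[:3,3]; c['rotation']=R.from_matrix(M@T[:3,:3]).as_euler('xyz'); return c
def go(s,x,y,z,yaw):
    M=R.from_euler('xyz',s['tool_rot']).as_matrix()
    d=M.T@(np.array([x,y,z])-s['tool_pos']); sp=-((yaw-s['tool_rot'][2]+np.pi)%(2*np.pi)-np.pi)
    print('move',(d/.06).round(2),'spin',round(sp,3))
E
python3 - <<'E'
from h import *
s=robot.observe(); c=wcam(s,robot.read_camera('wrist'))
for u,v in [(233,206),(358,205),(65,188),(197,190),(415,214),(533,232)]: print(onz(c,u,v,.154).round(4))
go(s,.5737,.0622,.238,3.14159+.107)
E
```

```text
[0.5373 0.0124 0.154 ]
[0.5279 0.1102 0.154 ]
[ 0.5342 -0.1211  0.154 ]
[ 0.5271 -0.016   0.154 ]
[0.5309 0.1561 0.154 ]
[0.5369 0.2548 0.154 ]
move [-0.23 -0.32  0.59] spin -0.018
```

Call:
{"api": "step_arm", "payload": {"motion": [[[-0.24,-0.29,0.3],-0.02],[[-0.24,-0.29,0.59],-0.02],[[-0.24,-0.29,0.59],-0.02]]}}

```text
time: 2.17
tool_pos: [0.5735, 0.0645, 0.2374]
tool_rot: [3.141, -0.003, -3.032]
contact_force: [-0.9, -0.6, 0.9]
opening: 0.0004
grip_force: 0.0
```

```bash
python3 - <<'E'
from h import *
s=robot.observe(); print(s['tool_pos'],s['tool_rot'],s['contact_force'])
go(s,.5737,.064,.1775,3.14159+.107)
E
```

```text
[0.57348635 0.06448522 0.2374443 ] [ 3.14102652e+00 -2.69229482e-03 -3.03175050e+00] [-0.94863297 -0.61511673  0.85032913]
move [-0.01 -0.01  1.  ] spin 0.003
```

Call:
{"api": "step_arm", "payload": {"motion": [[[0,0,0.13],0],[[0,0,0.26],0],[[0,0,0.39],0],[[0,0,0.52],0],[[0,0,0.65],0],[[0,0,0.75],0],[[0,0,0.85],0],[[0,0,0.93],0],[[0,0,0.97],0],[[0,0,0.97],0]]}}

```text
time: 3.42
tool_pos: [0.5749, 0.0633, 0.1801]
tool_rot: [3.142, 0.0, -3.033]
contact_force: [-0.0, 1.3, 0.6]
opening: 0.0005
grip_force: 0.1
```

Call:
{"api": "step_arm", "payload": {"motion": [[[0,0,0.02],0],[[0,0,0.04],0],[[0,0,0.05],0],[[0,0,0.05],0],[[0,0,0.05],0]]}}

```text
time: 4.05
tool_pos: [0.5748, 0.0633, 0.1773]
tool_rot: [-3.142, 0.0, -3.033]
contact_force: [-0.7, -0.4, 3.5]
opening: 0.0007
grip_force: 1.4
```

Call:
{"api": "step_arm", "payload": {"motion": [[[0,0,-0.3],0],[[0,0,-0.9],0],[[0,0,-1.6],0],[[0.8,0,-1.6],0],[[0.8,-1.1,-1.6],0],[[0.8,-2.2,-1.6],0],[[0.8,-2.2,-1.6],0],[[0.8,-2.2,-1.6],0]]}}

```text
time: 5.05
tool_pos: [0.5412, -0.0732, 0.2727]
tool_rot: [3.141, -0.001, -3.035]
contact_force: [0.3, 0.7, -0.1]
opening: 0.0005
grip_force: 0.0
```

```bash
python3 - <<'E'
from h import *
s,c=shot('wrist','w2.png'); print(s['tool_pos'],s['tool_rot'],s['contact_force'])
t=robot.read_camera('top')['pixels'][190:270,210:450,::-1]
w=cv2.imread('pics/w2.png')[100:480]
cv2.imwrite('pics/w2c.png',np.vstack([cv2.resize(t,(640,213),interpolation=3),w]))
E
```

```text
[ 0.54119619 -0.07316668  0.27269635] [ 3.14063848e+00 -5.04375763e-04 -3.03478317e+00] [ 0.25961294  0.65533034 -0.11965273]
```

View pics/w2c.png

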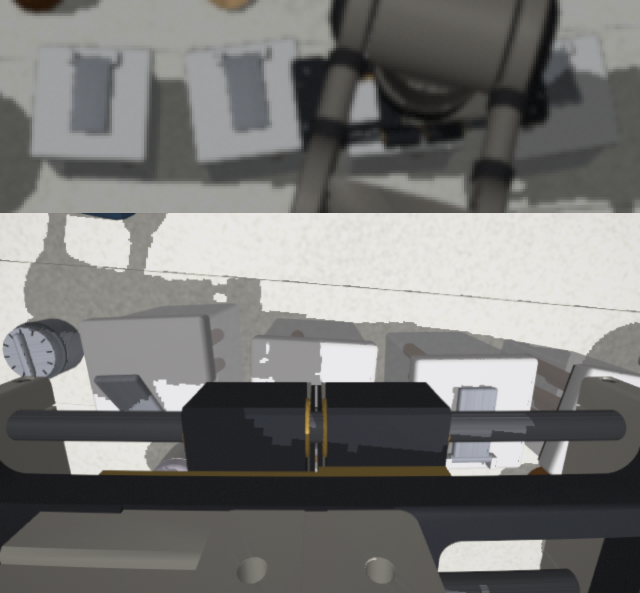

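Lever 1 is now flat (top strip ≈ (245,95), long and bright). The second target's near lid edge is at wrist (252,225)–(377,231).

```bash
python3 - <<'E'
from h import *
s=robot.observe(); c=wcam(s,robot.read_camera('wrist'))
def f(a,b):
    p=onz(c,*a,.154);q=onz(c,*b,.154);e=q-p;yaw=np.arctan2(-e[0],e[1]);m=(p+q)/2
    print(m.round(4),np.linalg.norm(e).round(3),yaw.round(3),(m[:2]+.052*np.array([np.cos(yaw),np.sin(yaw)])).round(4))
f((252,225),(377,231)); f((83,204),(207,204)); f((413,245),(536,245))
go(s,.5735,-.0735,.238,3.14159+.05)
E
```

```text
[ 0.5322 -0.0742  0.154 ] 0.1 0.059 [ 0.5841 -0.0712]
[ 0.5274 -0.2097  0.154 ] 0.099 0.105 [ 0.5791 -0.2043]
[0.5321 0.0569 0.154 ] 0.102 0.108 [0.5838 0.0625]
move [-0.53 -0.09  0.58] spin 0.059
```

Call:
{"api": "step_arm", "payload": {"motion": [[[-0.53,-0.06,0],0.06],[[-0.53,-0.06,0.3],0.06],[[-0.53,-0.06,0.58],0.06],[[-0.53,-0.06,0.58],0.06]]}}

```text
time: 5.7
tool_pos: [0.5727, -0.0717, 0.2372]
tool_rot: [3.14, -0.003, -3.091]
contact_force: [0.7, -0.8, 0.2]
opening: 0.0005
grip_force: 0.0
```

Call:
{"api": "step_arm", "payload": {"motion": [[[0,0,0.13],0],[[0,0,0.26],0],[[0,0,0.39],0],[[0,0,0.52],0],[[0,0,0.65],0],[[0,0,0.75],0],[[0,0,0.85],0],[[0,0,0.93],0],[[0,0,0.97],0],[[0,0,0.97],0]]}}

```text
time: 6.95
tool_pos: [0.5733, -0.0733, 0.18]
tool_rot: [3.142, -0.0, -3.093]
contact_force: [0.5, -0.2, 0.7]
opening: 0.0006
grip_force: 0.2
```

Call:
{"api": "step_arm", "payload": {"motion": [[[0,0,0.02],0],[[0,0,0.04],0],[[0,0,0.05],0],[[0,0,0.05],0],[[0,0,0.05],0]]}}

```text
time: 7.58
tool_pos: [0.5733, -0.0733, 0.1773]
tool_rot: [-3.142, 0.0, -3.093]
contact_force: [-1.4, -0.2, 3.2]
opening: 0.0003
grip_force: 1.4
```

Call:
{"api": "step_arm", "payload": {"motion": [[[0,0,-0.3],0],[[0,0,-0.9],0],[[0,0,-1.6],0],[[0.5,0,-1.6],0],[[0.5,-1.1,-1.6],0],[[0.5,-2.2,-1.6],0],[[0.5,-2.2,-1.6],0],[[0.5,-2.2,-1.6],0]]}}

```text
time: 8.57
tool_pos: [0.5496, -0.2066, 0.2726]
tool_rot: [3.141, -0.0, -3.095]
contact_force: [-0.2, 0.4, 0.5]
opening: 0.0007
grip_force: 0.0
```

```bash
python3 - <<'E'
from h import *
s,c=shot('wrist','w3.png'); print(s['tool_pos'],s['tool_rot'],s['contact_force'])
t=robot.read_camera('top')['pixels'][190:270,210:450,::-1]
w=cv2.imread('pics/w3.png')[100:480]
cv2.imwrite('pics/w3c.png',np.vstack([cv2.resize(t,(640,213),interpolation=3),w]))
go(s,.5691,-.2100,.238,3.14159+.125)
E
```

```text
[ 0.54958142 -0.20657035  0.27255921] [ 3.14050115e+00 -4.77954006e-04 -3.09459038e+00] [-0.18190792  0.44721188  0.53325004]
move [-0.32 -0.07  0.58] spin -0.078
```

View pics/w3c.png

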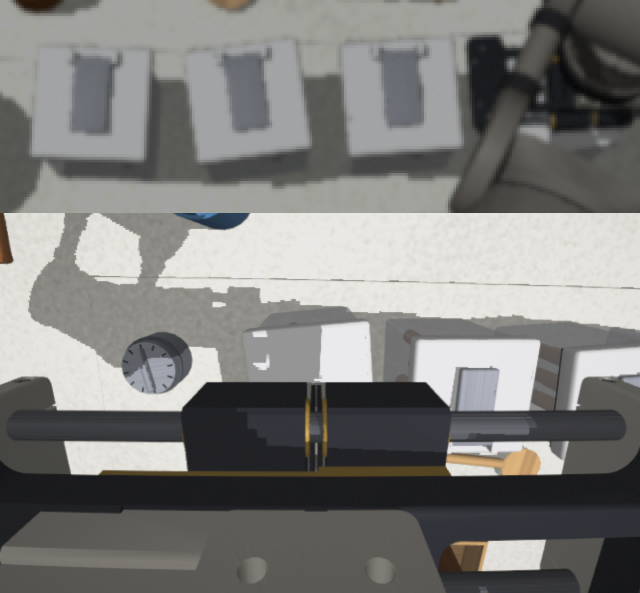

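Lever 2 is flat too (top strip ≈ (403,88)). The third lid's near edge is at wrist (244,219)–(368,208), which puts it beneath the gripper as expected.

Call:
{"api": "step_arm", "payload": {"motion": [[[-0.32,-0.07,0],-0.08],[[-0.32,-0.07,0.3],-0.08],[[-0.32,-0.07,0.58],-0.08],[[-0.32,-0.07,0.58],-0.08]]}}

```text
time: 9.18
tool_pos: [0.5688, -0.2079, 0.2372]
tool_rot: [3.14, -0.002, -3.011]
contact_force: [-0.5, -1.4, 0.2]
opening: 0.0005
grip_force: 0.0
```

Call:
{"api": "step_arm", "payload": {"motion": [[[0,0,0.13],0],[[0,0,0.26],0],[[0,0,0.39],0],[[0,0,0.52],0],[[0,0,0.65],0],[[0,0,0.75],0],[[0,0,0.85],0],[[0,0,0.93],0],[[0,0,0.97],0],[[0,0,0.97],0]]}}

```text
time: 10.42
tool_pos: [0.5691, -0.2098, 0.1799]
tool_rot: [3.141, -0.0, -3.013]
contact_force: [-0.1, -0.4, 0.4]
opening: 0.0004
grip_force: 0.2
```

Call:
{"api": "step_arm", "payload": {"motion": [[[0,0,0.02],0],[[0,0,0.04],0],[[0,0,0.05],0],[[0,0,0.05],0],[[0,0,0.05],0]]}}

```text
time: 11.05
tool_pos: [0.5691, -0.2098, 0.1773]
tool_rot: [-3.142, 0.0, -3.013]
contact_force: [-0.9, -0.2, 4.0]
opening: 0.0006
grip_force: 1.4
```

Call:
{"api": "step_arm", "payload": {"motion": [[[0,0,-0.3],0],[[0,0,-0.9],0],[[0,0,-1.6],0],[[0.8,0,-1.6],0],[[1.6,0,-1.8],0],[[2.4,0,-2],0],[[3.2,0,-2],0],[[3.2,0,-2],0],[[3.2,0,-2],0]]}}

```text
time: 12.18
tool_pos: [0.3791, -0.2345, 0.2973]
tool_rot: [-3.141, 0.001, -3.014]
contact_force: [0.5, 0.9, -0.5]
opening: 0.0007
grip_force: 0.0
```

```bash
python3 - <<'E'
from h import *
s,c=shot('top','t9.png'); print(s['tool_pos'],s['contact_force'],s['qvel'].round(3))
E
```

```text
[ 0.37914615 -0.23454712  0.29727285] [ 0.53438103  0.87207182 -0.47551469] [ 0.014  0.019 -0.012 -0.001  0.002 -0.   ]
```

View pics/t9.png

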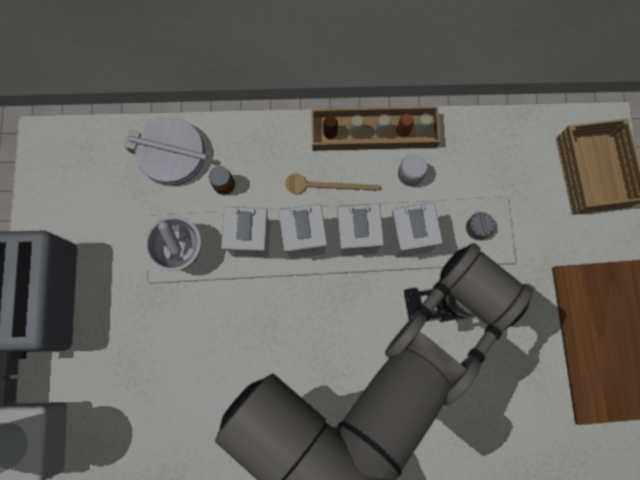

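All four levers look flat (canisters at about (245,228), (303,228), (361,226) and (417,226)), nothing has shifted, and the gripper is well above the mug.

```bash
python3 -c "
from cell import robot
print(robot.hand_in())"
```

```text
the job is handed in; nothing more can be done
None
```

I pressed the three raised levers flat in order from the molcajete towards the egg timer, without touching the locked canister, and handed the job in with the arm clear; no verdict came back, but the last picture shows all four levers down and nothing moved.

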